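# Level the check stand under a pressed spirit level

## Task

Lay the spirit level on the plate of the small stand, between its four corner stops. Then turn the stand's foot knob until the plate is level, so that the bubble stands centred between its two lines when the level is pressed down flush on the plate against the spring pin under it. Finish while holding: keep pressing the level down flush, firmly but not hard, with the bubble centred, and leave everything else on the table where it is.

Things in the scene. Friction and masses are not known exactly. Their poses are not given: they have to be found in the camera images.
- level: Spirit level: an aluminium bar 26 x 130 x 34 mm (x, y, z) with black end caps, 0.2 kg, lying flat and loose at the start. Origin: centre of its underside; y along its length, z up. Grip it across its 26 mm width. In the middle of its top a green vial with a white bubble lies open to view along y; the flat pads at both ends of the top, 36 mm long, are for pressing. It works either way round.
- bubble (a joint): Place of the bubble along the level's own +y from the middle of the vial (m, stops at +-0.016). It runs to the higher end: 0.25 m per rad of tilt of the level (so 0.0025 at 0.01 rad), positive when the level's +y end is higher; it takes about 1 s to settle. The 14 mm bubble stands centred between the two black lines at 0; up to 2.8 mm off counts as centred.
- press_a (a point): Middle of the pad on the level's +y end, on its top face (34 mm above the underside, 45 mm from the middle). A push of 5 to 20 N is right.
- press_b (a point): Middle of the pad on the level's -y end, on its top face.
- nest (a point): Middle of the place between the four L-shaped dark corner stops, on the top face of the stand's plate (about 42 mm above the table); z is the plate's normal. Free space between the stops 34 x 138 mm (x, y), stops 11 mm high; the level's length goes along y. No stops for 90 mm along the middle of the long sides, where the fingers fit.
- plate: The stand's aluminium plate, 68 x 190 x 8 mm, on a grey base fixed to the table. Origin: on its hinge, under the end away from the knob; y points along it to the knob end (nest 90 mm on, knob axis 220 mm on). It tilts about its x axis only; the uneven hinge leaves the knob end 0.020 to 0.045 rad too low at the start.
- pin_spot (a point): The spring pin, 10 mm thick, in the plate 45 mm from the nest's middle on its -y (hinge) side; this point is on the plate's top face. The pin stands 5 mm proud and lifts that end of the level, so the bubble reads wrong until the level is pressed; it takes 1.6 N to start and 3.8 N to go down flush. Press on the pad above it.
- knob_grip (a point): On the upright axis of the foot knob at the knob end of the stand, 14 mm below the knob's top, at the height to grip. The knob is black, round, fluted, 38 mm in diameter, 32 mm high, its top 95 mm above the table. The plate's fork is 20 to 30 mm below the knob's underside.
- knob (a joint): Turn of the foot knob (rad), 0 at the start, positive clockwise seen from above, range -0.6 to 2.2. Clockwise raises the knob end (+y of point nest): each rad tilts the plate by 0.035 rad. It is stiff (0.18 N m) and stays where it is left.
- tape_wide: Roll of brown parcel tape lying flat, 110 mm across, 48 mm high; to be left alone.
- tape_small: Roll of clear parcel tape lying flat, 92 mm across, 48 mm high; to be left alone.
- marker: Marker pen 135 mm long, 17 mm thick, lying; to be left alone.
- knife: Snap-off knife, 158 x 22 x 16 mm, lying; to be left alone.
- stamp: Self-inking stamp, 40 x 71 x 78 mm, standing; to be left alone.
- parcel_small: Small parcel 55 x 76 x 30 mm; to be left alone.
- parcel_mid: Small parcel 70 x 102 x 57 mm; to be left alone.
There are look-alikes about, which are no part of the job. Several things look just like the level: the one meant starts farthest from the robot's base.

How it is judged:
By the outcome, as a careful person would: the job done as asked, in the order asked, and still so for the second after the job is handed in, while the arm keeps its last pose, push and grip.
It also fails if it takes over 61 s, if anything falls off the work surface, if the arm or the gripper's body presses on something with over 40 N, if the wrist force passes 120 N, or if a joint passes its speed limit or range.

## Robot

A 6-joint arm with a two-finger parallel gripper is mounted at the origin on the work surface; the furniture and walls round the work are solid. World frame = base frame: x ahead of the robot, y to its left, z up, the work surface at z = 0. Lengths are in m, angles in rad, forces in N, time in s.
With the tool pointing down it reaches from about 0.35 to 0.775 m from the base axis. Payload 7.3 kg.
Tool frame: the origin (TCP) lies midway between the tips of the shut fingers; the grasp point (between the pads) lies 19 mm behind it; z points along the fingers, y is the line along which they close (so a half turn about z gives the same grasp; the last joint's range is limited). The gripper opens to 92 mm and grips with 3 to 60 N. Pads are 19 mm wide; open, the fingers measure 130 mm over their backs; the gripper's body (75 mm by 190 mm) begins 47 mm behind the grasp point.
Start: joints at [0.977, 0.342, 1.524, -0, 1.275, -0.146], TCP at [0.227, 0.473, 0.227] pointing down, gripper open.
Joint ranges: [-2.53, 2.53], [-0.77, 2.02], [0.04, 2.7], [-1, 4.14], [0.28, 2.66], [-3.11, 3.11]. Speed limits (rad/s): [2.57, 2.57, 3.14, 3.14, 3.14, 3.14].

## Interface

Orientations are given as [roll, pitch, yaw] about the fixed x, y, z axes, in that order (R = Rz(yaw) Ry(pitch) Rx(roll)).
In Python, from cell import robot, read_camera, camera_params, nets gives the robot as it stands. The module is installed in compiled form; this text tells all that it offers.
- The arm moves only by the tool step_arm, never from a script. Its argument "steps" is a list of rows, each an object of numbers: "x", "y", "z": the shift along the tool's x, y, z as a fraction of full scale; "rx", "ry", "rz": the turn, a rotation vector about the tool's x, y, z as a fraction of full scale; "claw": the opening, from -1 (shut) to 1 (fully open). In form: [{"x": .., "y": .., "z": .., "rx": .., "ry": .., "rz": .., "claw": ..}, ...]. A call has 1 to 12 rows; each row is the pose to reach, as a shift and turn from the pose commanded when the call began, along the tool's axes at that moment; what a row does not reach only later rows make up. Full scale, the value 1, is 750 mm for a shift and pi/4 rad for a turn. A row lasts 1/12 s, in which the tool goes at most 41.7 mm and 7.16 degrees, less where a joint would pass 70% of its speed; a pose out of reach is approached as far as the arm can. A call with a number of a shift or a turn outside -1 to 1 is refused whole. A call with a gripper value outside its range is refused whole. The fingers move at their own pace and stop on an object; "squeeze" is the grip in N (left out, the last holds). Time passes only in rows, so rows that repeat a pose let the fingers close. It gives the time, the measured TCP pose, the force, the opening and the grip force at its end, in the units of the state.
- robot.observe(): the state, without advancing time (a new reading comes with each control period).
- read_camera(name): name is "scene" or "top"; returns (picture, depth): 480x640x3 uint8, blue, green, red; 480x640 float32, m along the optical axis (not along the pixel's ray), 0 where there is no reading.
- camera_params(name): a dict with "fx", "fy", "cx", "cy" (pixels), "R" (3x3) and "t" (3): a world point X has camera coordinates R X + t. Camera axes: x right, y down, z forward; pixel columns grow to the right and rows downward; lengths in m; the calibration is good to about 2 mm. A picture is of the moment at which its call begins. camera_params takes no time and is no camera call.
- robot.hand_in(): hands the job in; it is judged then, once.
Trained networks look in the newest picture that a camera, given by its name, has taken for a name from the list of things; names that differ only in an ending like _2 or _b are one class to them, and where a whole thing is asked for, a point or a joint stands for the part that bears it (a point fixed in the world has none). Each returns a list of dicts, best first, with "conf" (0 to 1); they miss things now and then, are a little off and sometimes report something else, mostly with a low value. They report only what shows in the picture. A call takes as long as a camera call. They do not tell look-alikes from the thing itself.
- nets.masks_of(camera, query): "region" (480x640 bool, what is visible of it) and "box" ([left, top, right, bottom] in pixels, round what is visible of it).
- nets.landmark_of(camera, query): "pixel" ([row, column] in pixels: a listed point, or the origin of a listed thing).
The state is a dict: "time": time; "qpos": joint angles; "qvel": joint speeds; "joint_efforts": joint torques, N m; "tool_pos": TCP position; "tool_rot": TCP orientation; "contact_force": force on the tool from outside, world axes, zero at the start; "torque": the same for the moment, N m; "opening": finger opening in m; "grip_force": force on a finger pad.
Only numpy, scipy, OpenCV 4.12 (cv2) and the standard library are available. Lean on these libraries where they do the work, as an engineer would, in place of code of your own. Each camera call takes 0.05 s, during which the arm holds its last target. There are 200 camera calls.

## Working session

There is one attempt and no reset: what is moved stays moved. The work goes in short steps, Python scripts to look and compute and a tool call to move; the robot and the scene stay as the last step left them, time stands still between calls to the robot, and variables do not carry over. Pictures are saved under pics/ and viewed, at most 10 in all, crops included, and the job is handed in when it is done.

Besides the shell and the picture viewer there is one more tool, called after "Call:" as name(argument=value, ...), one argument or row to a line, values as JSON. step_arm: Moves the arm, as the interface text tells. Its arguments: {"type":"object","properties":{"steps":{"type":"array","items":{"type":"object","properties":{"x":{"type":"number","minimum":-1,"maximum":1},"y":{"type":"number","minimum":-1,"maximum":1},"z":{"type":"number","minimum":-1,"maximum":1},"rx":{"type":"number","minimum":-1,"maximum":1},"ry":{"type":"number","minimum":-1,"maximum":1},"rz":{"type":"number","minimum":-1,"maximum":1},"claw":{"type":"number"}}}},"squeeze":{"type":"number"}},"required":["steps"]}

```bash
mkdir -p pics; cat > h.py <<'E'
import numpy as np, cv2
from cell import robot, read_camera, camera_params, nets
def P(cam,rc,depth=None,z=None):
    p=camera_params(cam);R=np.array(p['R']);t=np.array(p['t'])
    r,c=rc;d=np.array([(c-p['cx'])/p['fx'],(r-p['cy'])/p['fy'],1.])
    o=-R.T@t;w=R.T@d
    s=(z-o[2])/w[2] if z is not None else depth
    return o+w*s
def px(cam,X):
    p=camera_params(cam);c=np.array(p['R'])@np.array(X)+np.array(p['t'])
    return np.array([p['fy']*c[1]/c[2]+p['cy'],p['fx']*c[0]/c[2]+p['cx']])
E
python3 - <<'E'
from h import *
np.set_printoptions(precision=4,suppress=True)
s=robot.observe();print(s['time'],s['tool_pos'],s['tool_rot'])
for cam in('scene','top'):
    im,d=read_camera(cam);cv2.imwrite(f'pics/{cam}0.png',im);np.save(f'd_{cam}.npy',d)
    p=camera_params(cam);print(cam,-np.array(p['R']).T@np.array(p['t']),p['fx'])
    for q in('level','plate','knob'):
        for m in nets.masks_of(cam,q): 
            r=m['region'];ys,xs=np.nonzero(r);dd=np.median(d[r]);print(q,round(m['conf'],2),m['box'],P(cam,(ys.mean(),xs.mean()),dd))
    for q in('nest','pin_spot','knob_grip','press_a','press_b'):
        for m in nets.landmark_of(cam,q): print(q,round(m['conf'],2),m['pixel'])
E
```

```text
0.0 [0.2271 0.4729 0.2261] [-3.1401 -0.0002  2.6938]
scene [ 0.7    -0.8287  0.7986] 450.9070408821964
level 0.91 [277.6, 177.1, 320.3, 188.3] [0.2457 0.2781 0.0212]
level 0.73 [321.6, 240.0, 353.3, 283.8] [ 0.4682 -0.0318  0.0252]
plate 0.75 [377.7, 240.0, 406.3, 311.8] [ 0.6127 -0.0631  0.0402]
knob 0.67 [382.9, 220.4, 399.0, 252.4] [0.5827 0.058  0.0769]
nest 0.82 [275.2, 388.8]
pin_spot 0.76 [285.7, 392.4]
knob_grip 0.62 [226.1, 390.5]
press_a 0.96 [244.2, 342.9]
press_a 0.92 [174.9, 280.5]
press_a 0.75 [176.0, 311.0]
press_a 0.74 [264.8, 327.1]
press_b 0.96 [244.2, 342.9]
press_b 0.92 [174.9, 280.5]
press_b 0.75 [176.0, 311.0]
press_b 0.74 [264.8, 327.1]
top [ 0.3557 -0.0705  1.4531] 513.4046805646502
level 0.75 [277.6, 224.2, 324.7, 232.5] [ 0.4624 -0.0213  0.0323]
level 0.55 [177.9, 288.2, 204.7, 332.5] [0.2402 0.284  0.0312]
plate 0.77 [265.7, 156.7, 350.7, 195.6] [ 0.6076 -0.0497  0.0388]
knob 0.51 [254.9, 177.1, 273.8, 196.2] [0.5765 0.0723 0.0946]
nest 0.44 [228.8, 286.7]
nest 0.44 [264.3, 241.6]
nest 0.27 [231.0, 321.4]
pin_spot 0.64 [172.0, 326.1]
knob_grip 0.68 [184.9, 268.3]
press_a 0.61 [229.5, 287.7]
press_a 0.59 [229.6, 318.1]
press_a 0.56 [296.2, 184.2]
press_a 0.49 [184.0, 267.0]
press_b 0.61 [229.5, 287.7]
press_b 0.59 [229.6, 318.1]
press_b 0.56 [296.2, 184.2]
press_b 0.49 [184.0, 267.0]
```

View pics/scene0.png

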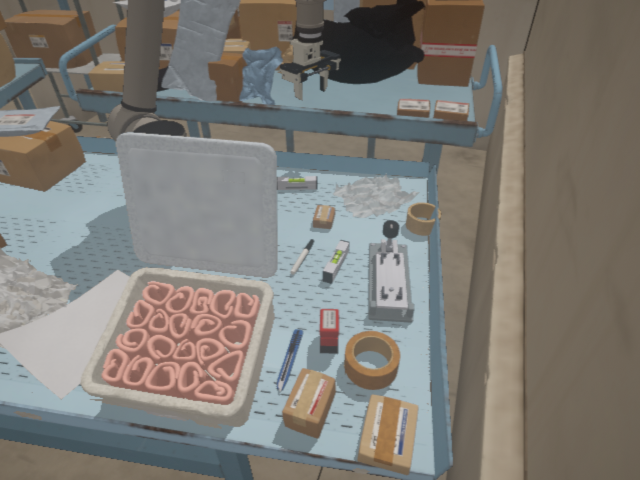

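View pics/top0.png

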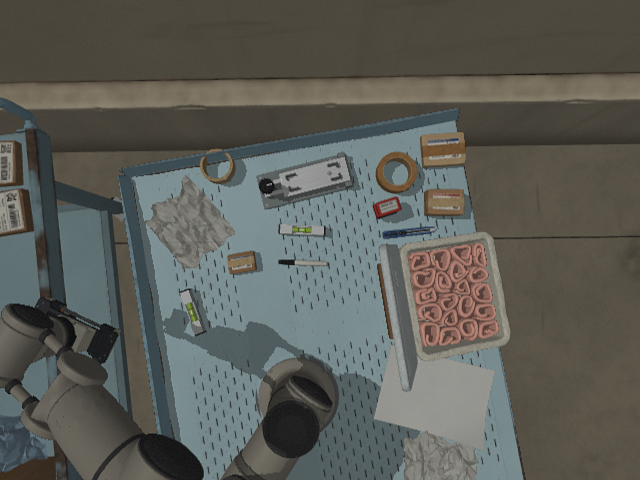

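Levels seen in top: A at px (row 230, col 302), about 0.47 m from the base, and B at (row 311, col 192), about 0.37 m away. A fits "farthest from the base". Next is one enlarged crop to confirm it, and fits from depth.

```bash
python3 - <<'E'
from h import *
np.set_printoptions(precision=4,suppress=True)
im=cv2.imread('pics/top0.png')
cv2.imwrite('pics/crop1.png',cv2.resize(im[145:275,240:370],None,fx=4.5,fy=4.5,interpolation=cv2.INTER_CUBIC))
for cam in('top','scene'):
    d=np.load(f'd_{cam}.npy');p=camera_params(cam);R=np.array(p['R']);t=np.array(p['t'])
    v,u=np.mgrid[:480,:640];C=np.stack([(u-p['cx'])/p['fx']*d,(v-p['cy'])/p['fy']*d,d],-1)
    W=(C-t)@R; W[d==0]=9
    def fit(n,c,rad,z0,z1):
        k=(np.hypot(W[...,0]-c[0],W[...,1]-c[1])<rad)&(W[...,2]>z0)&(W[...,2]<z1)
        Q=W[k];(a,b,g)=cv2.minAreaRect(Q[:,:2].astype(np.float32)*1000)
        bp=cv2.boxPoints((a,b,g));e=max(bp[1]-bp[0],bp[2]-bp[1],key=np.linalg.norm)
        print(cam,n,len(Q),'c',np.array(a),'size',b,'yaw of long',np.degrees(np.arctan2(e[1],e[0])),'z',Q[:,2].mean(),np.std(Q[:,2]))
        return Q
    fit('levelA',(.465,-.025),.1,.02,.045)
    fit('levelB',(.243,.281),.1,.02,.045)
    Q=fit('plate',(.612,-.06),.13,.03,.05)
    A=np.c_[Q[:,:2],np.ones(len(Q))];print(np.linalg.lstsq(A,Q[:,2],rcond=None)[0])
    fit('knob',(.577,.072),.03,.085,.105)
E
```

```text
top levelA 426 c [423.131  -17.1004] size (130.32955932617188, 107.30654907226562) yaw of long 87.184326 z 0.03208662902357522 0.004353766843824301
top levelB 470 c [240.1433 288.1536] size (130.11358642578125, 29.08817481994629) yaw of long 19.118206 z 0.03221527224270801 0.0049145701039790745
top plate 1983 c [647.3416 -39.6874] size (161.26124572753906, 223.60006713867188) yaw of long -81.94303 z 0.03922073534533152 0.00426660081871371
[ 0.0192 -0.0233  0.026 ]
top knob 176 c [579.0128  72.55  ] size (38.54848098754883, 38.65554428100586) yaw of long -67.73244 z 0.09469640878497826 0.003122089072221569
scene levelA 430 c [465.4861 -23.18  ] size (133.15965270996094, 27.70524024963379) yaw of long 87.18364 z 0.030692929497323614 0.0042292700417164725
scene levelB 297 c [243.721  285.2884] size (125.27433776855469, 34.92231369018555) yaw of long 17.818062 z 0.029200063017184447 0.004350363001164514
scene plate 1987 c [648.3976 -39.2368] size (160.71859741210938, 228.99420166015625) yaw of long -81.221794 z 0.03937469529802575 0.003823081920948887
[ 0.0247 -0.0175  0.0228]
scene knob 160 c [581.9995  68.4365] size (40.54619216918945, 37.76179885864258) yaw of long 66.15668 z 0.09316399134450633 0.002964692838788925
```

View pics/crop1.png

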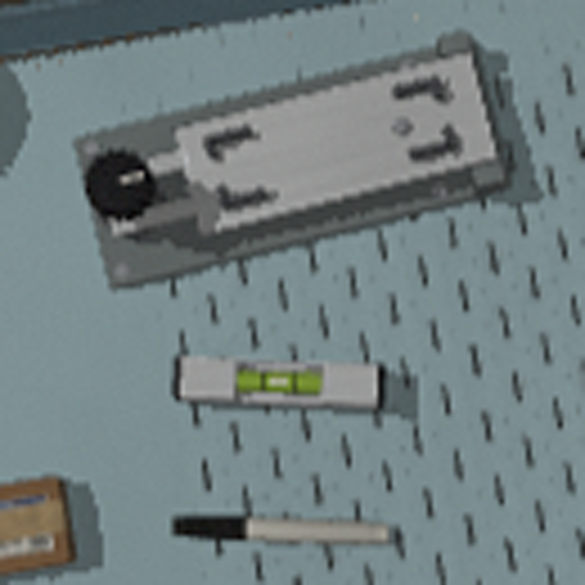

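The crop confirms level A (crop 280,382, i.e. px 230,302) lying nearly along world y. The stand has its pin at crop (403,126) and its knob at (120,184). Next are tighter plate and level fits.

```bash
python3 - <<'E'
from h import *
np.set_printoptions(precision=4,suppress=True)
# plate corners from crop (x,y) -> world
f=lambda x,y:(145+(y+.5)/4.5-.5,240+(x+.5)/4.5-.5)
cs=np.array([P('top',f(*c),z=z)[:2] for c,z in zip([(178,128),(470,52),(498,160),(210,232)],[.038,.042,.042,.038])])
print('corners',cs,cs.mean(0),np.linalg.norm(np.roll(cs,-1,0)-cs,axis=1))
st=np.array([P('top',f(*c),z=.053)[:2] for c in [(208,150),(445,92),(457,140),(228,197)]]);print('stops',st.mean(0))
print('pin',P('top',f(403,126),z=.046),'scene',P('scene',(285.7,392.4),z=.042),'nest scene',P('scene',(275.2,388.8),z=.041))
print('levelA top',P('top',f(280,382),z=.034))
for cam in('top','scene'):
    d=np.load(f'd_{cam}.npy');p=camera_params(cam);R=np.array(p['R']);t=np.array(p['t'])
    read_camera(cam)
    v,u=np.mgrid[:480,:640];C=np.stack([(u-p['cx'])/p['fx']*d,(v-p['cy'])/p['fy']*d,d],-1)
    W=(C-t)@R; W[d==0]=9
    im=cv2.imread(f'pics/{cam}0.png')
    for q,z0,z1 in(('plate',.034,.056),('level',.0305,.038)):
      for m in nets.masks_of(cam,q):
        k=cv2.dilate(m['region'].astype(np.uint8),np.ones((5,5)))>0
        k&=(W[...,2]>z0)&(W[...,2]<z1)
        if q=='plate': k&=(W[...,1]<.035)
        n,l,s,_=cv2.connectedComponentsWithStats(k.astype(np.uint8));j=1+np.argmax(s[1:,4])
        Q=W[l==j];a,b,g=cv2.minAreaRect(Q[:,:2].astype(np.float32)*1000)
        bp=cv2.boxPoints((a,b,g));e=max(bp[1]-bp[0],bp[2]-bp[1],key=np.linalg.norm)
        print(cam,q,len(Q),np.array(a),b,np.degrees(np.arctan2(e[1],e[0])),Q[:,2].mean())
        if q=='plate':
            Q=Q[Q[:,2]<.046];A=np.c_[Q[:,:2],np.ones(len(Q))];print(np.linalg.lstsq(A,Q[:,2],rcond=None)[0])
E
```

```text
corners [[ 0.6203  0.0411]
 [ 0.664  -0.14  ]
 [ 0.5965 -0.156 ]
 [ 0.5553  0.022 ]] [ 0.609  -0.0582] [0.1863 0.0693 0.1828 0.0678]
stops [ 0.6056 -0.0557]
pin [ 0.6178 -0.0978  0.046 ] scene [ 0.6218 -0.0875  0.042 ] nest scene [ 0.6065 -0.0552  0.041 ]
levelA top [ 0.4622 -0.0199  0.034 ]
top plate 1514 [612.0576 -55.1663] (78.65231323242188, 191.57774353027344) -79.168335 0.04027086417919652
[ 0.0018 -0.0251  0.0366]Traceback (most recent call last):
  File "<stdin>", line 21, in <module>
    return _wrapfunc(a, 'argmax', axis=axis, out=out, **kwds)
    return bound(*args, **kwds)
ValueError: attempt to get argmax of an empty sequence
```

```bash
cat >> h.py <<'E'
from scipy.spatial.transform import Rotation as Ro
np.set_printoptions(precision=4,suppress=True)
def go(pos,yaw,pre=None,frm=None):
    """fractions to reach world pos with tool down at yaw(deg); pre: extra world Rotation"""
    s=robot.observe();p,r=(s['tool_pos'],s['tool_rot']) if frm is None else frm
    R0=Ro.from_euler('xyz',r);R1=Ro.from_euler('xyz',[np.pi,0,np.radians(yaw)])
    if pre is not None:R1=pre*R1
    print('t',s['time'],'xyz',R0.inv().apply(np.array(pos)-p)/.75,'rot',(R0.inv()*R1).as_rotvec()/(np.pi/4))
    return pos,R1.as_euler('xyz')
E
python3 - <<'E'
from h import *
a=go([.40,.15,.2],110)
go([.4622,-.0199,.08],87.2,frm=a)
E
```

```text
t 1.0 xyz [-0.3942 -0.2888  0.0356] rot [ 0.0001 -0.0001  0.9854]
t 1.0 xyz [-0.2412  0.0005  0.16  ] rot [-0.      0.      0.5067]
```

Call:
step_arm(
  steps=[
    {"x": -0.3942, "y": -0.2888, "z": 0.0356, "rz": 0.985, "claw": 0.2},
    {"x": -0.3942, "y": -0.2888, "z": 0.0356, "rz": 0.985, "claw": 0.2},
    {"x": -0.3942, "y": -0.2888, "z": 0.0356, "rz": 0.985, "claw": 0.2},
    {"x": -0.3942, "y": -0.2888, "z": 0.0356, "rz": 0.985, "claw": 0.2},
    {"x": -0.3942, "y": -0.2888, "z": 0.0356, "rz": 0.985, "claw": 0.2},
    {"x": -0.3942, "y": -0.2888, "z": 0.0356, "rz": 0.985, "claw": 0.2},
    {"x": -0.3942, "y": -0.2888, "z": 0.0356, "rz": 0.985, "claw": 0.2},
    {"x": -0.3942, "y": -0.2888, "z": 0.0356, "rz": 0.985, "claw": 0.2},
    {"x": -0.3942, "y": -0.2888, "z": 0.0356, "rz": 0.985, "claw": 0.2},
    {"x": -0.3942, "y": -0.2888, "z": 0.0356, "rz": 0.985, "claw": 0.2},
    {"x": -0.3942, "y": -0.2888, "z": 0.0356, "rz": 0.985, "claw": 0.2},
  ],
)

```text
$.steps[0]: bad value
```

```bash
python3 - <<'E'
from h import *
go([.4622,-.0199,.08],87.2)
E
```

```text
t 1.0 xyz [-0.567  -0.4571  0.1956] rot [ 0.0001 -0.0001  1.4921]
```

Call:
step_arm(
  steps=[
    {"x": -0.394, "y": -0.289, "z": 0.036, "rx": 0, "ry": 0, "rz": 0.985, "claw": 0.2},
    {"x": -0.394, "y": -0.289, "z": 0.036, "rx": 0, "ry": 0, "rz": 0.985, "claw": 0.2},
    {"x": -0.394, "y": -0.289, "z": 0.036, "rx": 0, "ry": 0, "rz": 0.985, "claw": 0.2},
    {"x": -0.394, "y": -0.289, "z": 0.036, "rx": 0, "ry": 0, "rz": 0.985, "claw": 0.2},
    {"x": -0.394, "y": -0.289, "z": 0.036, "rx": 0, "ry": 0, "rz": 0.985, "claw": 0.2},
    {"x": -0.394, "y": -0.289, "z": 0.036, "rx": 0, "ry": 0, "rz": 0.985, "claw": 0.2},
    {"x": -0.394, "y": -0.289, "z": 0.036, "rx": 0, "ry": 0, "rz": 0.985, "claw": 0.2},
    {"x": -0.394, "y": -0.289, "z": 0.036, "rx": 0, "ry": 0, "rz": 0.985, "claw": 0.2},
    {"x": -0.394, "y": -0.289, "z": 0.036, "rx": 0, "ry": 0, "rz": 0.985, "claw": 0.2},
    {"x": -0.394, "y": -0.289, "z": 0.036, "rx": 0, "ry": 0, "rz": 0.985, "claw": 0.2},
    {"x": -0.394, "y": -0.289, "z": 0.036, "rx": 0, "ry": 0, "rz": 0.985, "claw": 0.2},
  ],
)

```text
time: 1.92
tool_pos: [0.4004, 0.1485, 0.1996]
tool_rot: [-3.141, -0.0, 1.916]
contact_force: [0.2, 0.6, -0.1]
opening: 0.0549
grip_force: 0.0
```

```bash
python3 - <<'E'
from h import *
go([.4622,-.0199,.08],87.2)
E
```

```text
t 1.9167 xyz [-0.2392  0.0016  0.1594] rot [-0.0004 -0.0003  0.5017]
```

Call:
step_arm(
  steps=[
    {"x": -0.239, "y": 0.002, "z": 0.1, "rx": 0, "ry": 0, "rz": 0.502, "claw": 0.2},
    {"x": -0.239, "y": 0.002, "z": 0.16, "rx": 0, "ry": 0, "rz": 0.502, "claw": 0.2},
    {"x": -0.239, "y": 0.002, "z": 0.16, "rx": 0, "ry": 0, "rz": 0.502, "claw": 0.2},
    {"x": -0.239, "y": 0.002, "z": 0.16, "rx": 0, "ry": 0, "rz": 0.502, "claw": 0.2},
    {"x": -0.239, "y": 0.002, "z": 0.16, "rx": 0, "ry": 0, "rz": 0.502, "claw": 0.2},
    {"x": -0.239, "y": 0.002, "z": 0.16, "rx": 0, "ry": 0, "rz": 0.502, "claw": 0.2},
    {"x": -0.239, "y": 0.002, "z": 0.2, "rx": 0, "ry": 0, "rz": 0.502, "claw": 0.2},
    {"x": -0.239, "y": 0.002, "z": 0.235, "rx": 0, "ry": 0, "rz": 0.502, "claw": 0.2},
    {"x": -0.239, "y": 0.002, "z": 0.255, "rx": 0, "ry": 0, "rz": 0.502, "claw": 0.2},
    {"x": -0.239, "y": 0.002, "z": 0.255, "rx": 0, "ry": 0, "rz": 0.502, "claw": 0.2},
  ],
)

```text
time: 2.75
tool_pos: [0.4605, -0.0161, 0.0062]
tool_rot: [-3.136, -0.001, 1.527]
contact_force: [0.0, -0.0, -0.3]
opening: 0.0554
grip_force: 0.0
```

Call:
step_arm(
  steps=[
    {"x": 0, "y": 0, "z": 0, "rx": 0, "ry": 0, "rz": 0, "claw": -1},
    {"x": 0, "y": 0, "z": 0, "rx": 0, "ry": 0, "rz": 0, "claw": -1},
    {"x": 0, "y": 0, "z": 0, "rx": 0, "ry": 0, "rz": 0, "claw": -1},
    {"x": 0, "y": 0, "z": 0, "rx": 0, "ry": 0, "rz": 0, "claw": -1},
    {"x": 0, "y": 0, "z": 0, "rx": 0, "ry": 0, "rz": 0, "claw": -1},
    {"x": 0, "y": 0, "z": 0, "rx": 0, "ry": 0, "rz": 0, "claw": -1},
  ],
  squeeze=20,
)

```text
time: 3.25
tool_pos: [0.4633, -0.0179, 0.0094]
tool_rot: [3.14, -0.0, 1.526]
contact_force: [-0.8, 1.3, 6.8]
opening: 0.026
grip_force: 20.0
```

```bash
python3 - <<'E'
from h import *
print(robot.observe()['tool_pos'],robot.observe()['tool_rot'])
a=go([.4622,-.0199,.12],87.2)
b=go([.6075,-.0545,.12],102.9,frm=a)
E
```

```text
[ 0.4633 -0.0179  0.0094] [ 3.1397 -0.      1.5257]
t 3.25 xyz [-0.0027 -0.001  -0.1475] rot [ 0.0025 -0.      0.0047]
t 3.25 xyz [-0.0366  0.1958  0.    ] rot [ 0.      0.     -0.3489]
```

Call:
step_arm(
  steps=[
    {"x": 0, "y": 0, "z": -0.05, "rx": 0, "ry": 0, "rz": 0, "claw": -1},
    {"x": 0, "y": 0, "z": -0.1, "rx": 0, "ry": 0, "rz": 0, "claw": -1},
    {"x": 0, "y": 0, "z": -0.148, "rx": 0, "ry": 0, "rz": 0, "claw": -1},
    {"x": -0.036, "y": 0.196, "z": -0.148, "rx": 0, "ry": 0, "rz": -0.344, "claw": -1},
    {"x": -0.036, "y": 0.196, "z": -0.148, "rx": 0, "ry": 0, "rz": -0.344, "claw": -1},
    {"x": -0.036, "y": 0.196, "z": -0.148, "rx": 0, "ry": 0, "rz": -0.344, "claw": -1},
    {"x": -0.036, "y": 0.196, "z": -0.148, "rx": 0, "ry": 0, "rz": -0.344, "claw": -1},
    {"x": -0.036, "y": 0.196, "z": -0.148, "rx": 0, "ry": 0, "rz": -0.344, "claw": -1},
    {"x": -0.036, "y": 0.196, "z": -0.148, "rx": 0, "ry": 0, "rz": -0.344, "claw": -1},
    {"x": -0.036, "y": 0.196, "z": -0.148, "rx": 0, "ry": 0, "rz": -0.344, "claw": -1},
    {"x": -0.036, "y": 0.196, "z": -0.148, "rx": 0, "ry": 0, "rz": -0.344, "claw": -1},
  ],
)

```text
time: 4.17
tool_pos: [0.6069, -0.0511, 0.1193]
tool_rot: [-3.14, -0.001, 1.796]
contact_force: [0.3, 0.2, -1.8]
opening: 0.0257
grip_force: 20.0
```

```bash
python3 - <<'E'
from h import *
s=robot.observe();print(s['tool_pos'],s['tool_rot'],s['contact_force'],s['torque'])
im,d=read_camera('top');np.save('d1.npy',d);im2,_=read_camera('scene')
a=cv2.resize(im[140:240,250:370],(480,400),interpolation=cv2.INTER_CUBIC)
b=cv2.resize(im2[190:340,330:450],(320,400),interpolation=cv2.INTER_CUBIC)
cv2.imwrite('pics/h1.png',np.hstack([a,b]))
E
```

```text
[ 0.6069 -0.0511  0.1193] [-3.1401 -0.0008  1.7962] [ 0.3286  0.1827 -1.8292] [-0.02    0.025  -0.0193]
```

View pics/h1.png

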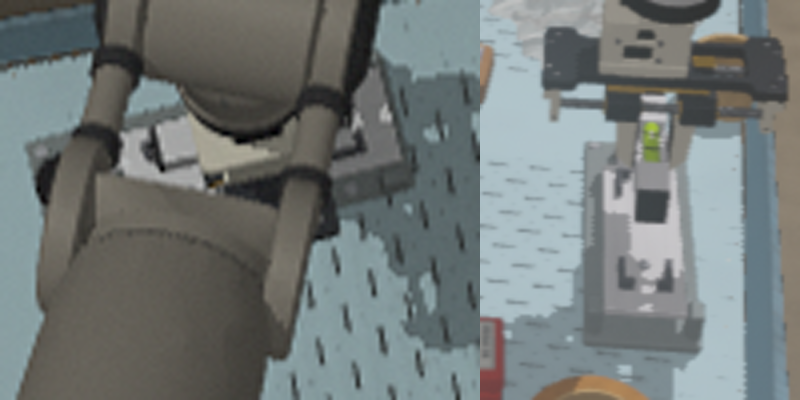

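The top view is blocked by the arm. In the scene half the level hangs in the gripper above the nest, with its near end cap at about (row 260–273, col 394).

```bash
python3 - <<'E'
from h import *
e1=P('scene',(260.5,394.3),z=.144);e2=P('scene',(273.2,394.3),z=.110);print(e1,e2)
u=np.array([np.cos(np.radians(102.9)),np.sin(np.radians(102.9))])
for e in(e1,e2): print(e[:2]+.065*u)
# scene-camera positions of stand landmarks (fresh, unoccluded image 0)
im=cv2.imread('pics/scene0.png')
cv2.imwrite('pics/h2.png',cv2.resize(im[210:330,350:430],(533,600*4//3*1)[:2] if 0 else (400,600),interpolation=cv2.INTER_CUBIC))
E
```

```text
[ 0.621  -0.1132  0.144 ] [ 0.625  -0.1159  0.11  ]
[ 0.6065 -0.0498]
[ 0.6105 -0.0526]
```

View pics/h2.png

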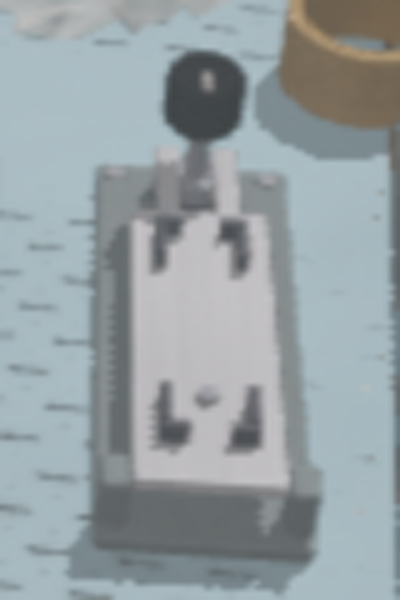

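In this crop the scene view shows the plate corners at (135,213), (265,213), (288,487) and (135,480), the pin at (207,397) and the knob top at (205,72).

```bash
python3 - <<'E'
from h import *
f=lambda x,y:(210+(y+.5)/5-.5,350+(x+.5)/5-.5)
pin=P('scene',f(207,395),z=.046);k=P('scene',f(205,72),z=.095)
cs=np.array([P('scene',f(*c),z=z)[:2] for c,z in(((135,213),.038),((265,213),.038),((288,487),.043),((135,480),.043))])
print('pin',pin,'knob',k,'ang',np.degrees(np.arctan2(*(k-pin)[1::-1])),np.linalg.norm((k-pin)[:2]))
print(cs,cs.mean(0),np.linalg.norm(np.roll(cs,-1,0)-cs,axis=1))
u=np.array([np.cos(np.radians(102.9)),np.sin(np.radians(102.9))])
print('nest',pin[:2]+.045*u,k[:2]-.13*u)
st=np.array([P('scene',f(*c),z=.052)[:2] for c in((152,222),(250,222),(262,387),(155,383))]);print('stops',st)
st=np.array([P('scene',f(*c),z=z)[:2] for c,z in(((152,272),.042),((160,445),.042),((250,275),.042),((262,450),.042))]);print('stops',st,st.mean(0))
E
```

```text
pin [ 0.621  -0.1015  0.046 ] knob [0.5792 0.0701 0.095 ] ang 103.69996671026593 0.1766251892451384
[[ 0.5597  0.0191]
 [ 0.6218  0.0395]
 [ 0.666  -0.1423]
 [ 0.6012 -0.1594]] [ 0.6122 -0.0608] [0.0654 0.187  0.067  0.1833]
nest [ 0.611  -0.0576] [ 0.6082 -0.0566]
stops [[ 0.5718 -0.0004]
 [ 0.6175  0.0146]
 [ 0.6443 -0.0945]
 [ 0.5976 -0.1073]]
stops [[ 0.5782 -0.0249]
 [ 0.607  -0.1347]
 [ 0.6238 -0.0121]
 [ 0.651  -0.1233]] [ 0.615  -0.0737]
```

```bash
python3 - <<'E'
from h import *
go([.608,-.0555,.070],103.1)
go([.608,-.0555,.056],103.1)
E
```

```text
t 4.2667 xyz [-0.0058 -0.0004  0.0663] rot [-0.0006 -0.0004 -0.0041]
t 4.2667 xyz [-0.0058 -0.0004  0.0849] rot [-0.0006 -0.0004 -0.0041]
```

Call:
step_arm(
  steps=[
    {"x": -0.006, "y": 0, "z": 0.02, "rx": 0, "ry": 0, "rz": -0.004, "claw": -1},
    {"x": -0.006, "y": 0, "z": 0.04, "rx": 0, "ry": 0, "rz": -0.004, "claw": -1},
    {"x": -0.006, "y": 0, "z": 0.06, "rx": 0, "ry": 0, "rz": -0.004, "claw": -1},
    {"x": -0.006, "y": 0, "z": 0.07, "rx": 0, "ry": 0, "rz": -0.004, "claw": -1},
    {"x": -0.006, "y": 0, "z": 0.078, "rx": 0, "ry": 0, "rz": -0.004, "claw": -1},
    {"x": -0.006, "y": 0, "z": 0.084, "rx": 0, "ry": 0, "rz": -0.004, "claw": -1},
    {"x": -0.006, "y": 0, "z": 0.084, "rx": 0, "ry": 0, "rz": -0.004, "claw": -1},
    {"x": -0.006, "y": 0, "z": 0.084, "rx": 0, "ry": 0, "rz": -0.004, "claw": -1},
  ],
)

```text
time: 4.93
tool_pos: [0.609, -0.0554, 0.0566]
tool_rot: [-3.141, -0.001, 1.799]
contact_force: [-1.4, 2.7, -2.6]
opening: 0.0259
grip_force: 20.0
```

```bash
python3 - <<'E'
from h import *
s=robot.observe();print(s['tool_pos'],s['tool_rot'],s['contact_force'],s['torque'])
im2,d=read_camera('scene')
cv2.imwrite('pics/h3.png',cv2.resize(im2[210:330,340:440],(500,600),interpolation=cv2.INTER_CUBIC))
E
```

```text
[ 0.609  -0.0554  0.0566] [-3.1411 -0.0009  1.7993] [-1.3702  2.683  -2.6498] [0.5345 0.2846 0.0037]
```

View pics/h3.png

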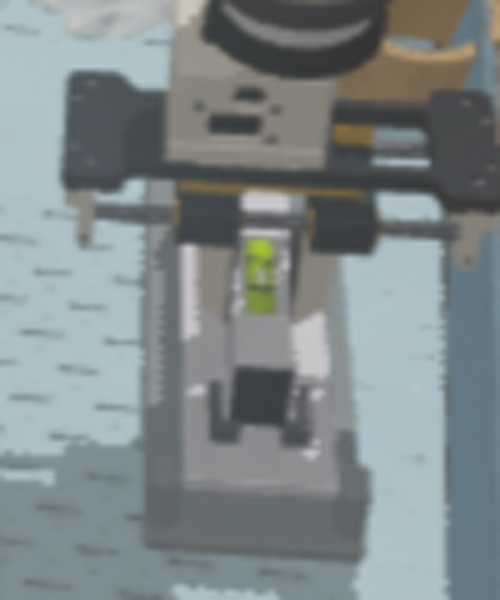

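Call:
step_arm(
  steps=[
    {"x": 0.002, "y": 0, "z": 0.002, "rx": 0, "ry": 0, "rz": 0, "claw": -1},
    {"x": 0.002, "y": 0, "z": 0.002, "rx": 0, "ry": 0, "rz": 0, "claw": 0.1},
    {"x": 0.002, "y": 0, "z": 0.002, "rx": 0, "ry": 0, "rz": 0, "claw": 0.1},
    {"x": 0.002, "y": 0, "z": 0.002, "rx": 0, "ry": 0, "rz": 0, "claw": 0.1},
    {"x": 0.002, "y": 0, "z": 0.002, "rx": 0, "ry": 0, "rz": 0, "claw": 0.1},
    {"x": 0.002, "y": 0, "z": -0.03, "rx": 0, "ry": 0, "rz": 0, "claw": 0.1},
    {"x": 0.002, "y": 0, "z": -0.08, "rx": 0, "ry": 0, "rz": 0, "claw": 0.1},
    {"x": 0.002, "y": 0, "z": -0.12, "rx": 0, "ry": 0, "rz": 0, "claw": -1},
    {"x": 0.002, "y": 0, "z": -0.12, "rx": 0, "ry": 0, "rz": 0, "claw": -1},
  ],
)

```text
time: 5.73
tool_pos: [0.6125, -0.0553, 0.1536]
tool_rot: [3.13, 0.005, 1.799]
contact_force: [0.6, -0.4, 1.7]
opening: 0.0415
grip_force: 0.0
```

```bash
python3 - <<'E'
from h import *
u=np.array([np.cos(np.radians(103.1)),np.sin(np.radians(103.1))]);w=np.array([u[1],-u[0]])
N=np.array([.6085,-.0557])
for cam in('top','scene'):
    d=np.load(f'd_{cam}.npy');p=camera_params(cam);R=np.array(p['R']);t=np.array(p['t'])
    v,uu=np.mgrid[:480,:640];C=np.stack([(uu-p['cx'])/p['fx']*d,(v-p['cy'])/p['fy']*d,d],-1)
    W=(C-t)@R; W[d==0]=9
    a=(W[...,:2]-N)@u;b=(W[...,:2]-N)@w
    def fit(k,n):
        Q=np.c_[a[k],b[k],np.ones(k.sum())];z=W[...,2][k]
        for _ in range(6):
            c=np.linalg.lstsq(Q,z,rcond=None)[0];r=np.abs(z-Q@c);g=r<max(.0012,2*np.median(r));Q,z=Q[g],z[g]
        print(cam,n,len(z),c,np.std(z-Q@c))
    fit((np.abs(a)<.082)&(np.abs(b)<.028)&(W[...,2]>.03)&(W[...,2]<.05),'plate')
    fit((np.abs(a)<.12)&(np.abs(b)>.07)&(np.abs(b)<.11)&(np.abs(W[...,2])<.008),'table')
d=np.load('d_top.npy');print('tray',[P('top',(r,c),d[r,c]) for r,c in((255,393),(320,398),(385,405))])
im,d=read_camera('top')
cv2.imwrite('pics/h4.png',cv2.resize(im[130:250,240:400],(800,600),interpolation=cv2.INTER_CUBIC))
E
```

```text
top plate 523 [-0.0393 -0.0184  0.0388] 0.001116555593162998
top table 1000 [ 0.0013  0.0018 -0.0001] 0.0011919673676038403
scene plate 590 [-0.0386  0.0062  0.0384] 0.0006689134508998307
scene table 1165 [ 0.0004  0.0029 -0.0001] 0.0006453269999348157
tray [array([ 0.3809, -0.2273,  0.3413]), array([ 0.2494, -0.2232,  0.4199]), array([ 0.1216, -0.234 ,  0.4203])]
```

```bash
python3 - <<'E'
from h import *
print(robot.observe()['qpos'])
go([.579,.0713,.15],103.1)
go([.579,.0713,.062],103.1)
E
```

```text
[-0.2146  0.5627  1.3834 -0.0001  1.1872 -0.443 ]
t 5.7833 xyz [ 0.1738 -0.0036  0.0001] rot [ 0.0095  0.0046 -0.0003]
t 5.7833 xyz [ 0.1742 -0.0045  0.1174] rot [ 0.0095  0.0046 -0.0003]
```

View pics/h4.png

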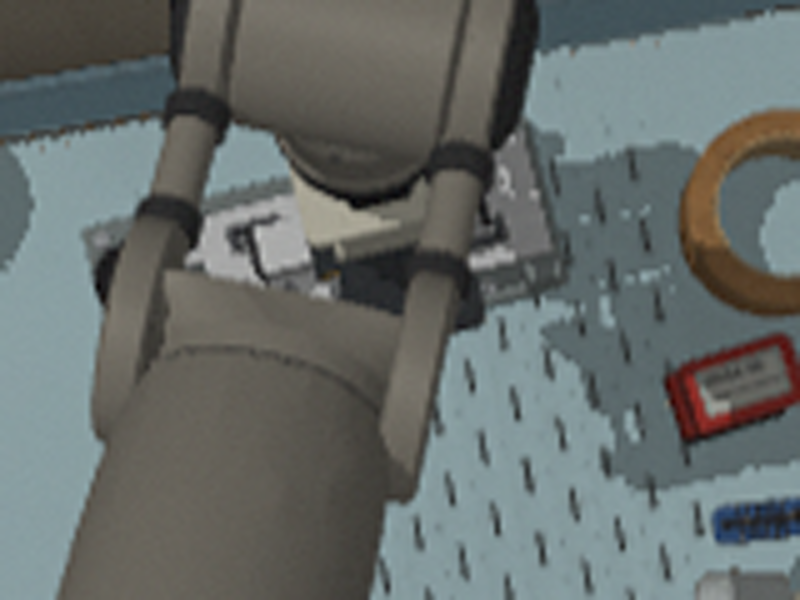

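The top view shows the level's +y end seated between the knob-side stops, with the rest hidden by the arm. I'll move above the knob.

Call:
step_arm(
  steps=[
    {"x": 0.174, "y": -0.004, "z": 0, "rx": 0, "ry": 0, "rz": 0, "claw": 0.6},
    {"x": 0.174, "y": -0.004, "z": 0, "rx": 0, "ry": 0, "rz": 0, "claw": 0.6},
    {"x": 0.174, "y": -0.004, "z": 0, "rx": 0, "ry": 0, "rz": 0, "claw": 0.6},
    {"x": 0.174, "y": -0.004, "z": 0, "rx": 0, "ry": 0, "rz": 0, "claw": 0.6},
    {"x": 0.174, "y": -0.004, "z": 0, "rx": 0, "ry": 0, "rz": 0, "claw": 0.6},
    {"x": 0.174, "y": -0.004, "z": 0, "rx": 0, "ry": 0, "rz": 0, "claw": 0.6},
    {"x": 0.174, "y": -0.004, "z": 0, "rx": 0, "ry": 0, "rz": 0, "claw": 0.6},
    {"x": 0.174, "y": -0.004, "z": 0, "rx": 0, "ry": 0, "rz": 0, "claw": 0.6},
  ],
)

```text
time: 6.45
tool_pos: [0.5768, 0.0704, 0.1461]
tool_rot: [-3.141, 0.0, 1.797]
contact_force: [0.1, -0.1, -0.2]
opening: 0.0733
grip_force: 0.0
```

```bash
python3 - <<'E'
from h import *
s=robot.observe();print(s['tool_pos'],s['tool_rot'],s['opening'])
go([.579,.0713,.062],103.1)
E
```

```text
[0.5768 0.0704 0.1461] [-3.1412  0.0002  1.7973] 0.07334629281726932
t 6.45 xyz [0.0005 0.0032 0.1121] rot [-0.0004  0.0002 -0.0027]
```

Call:
step_arm(
  steps=[
    {"x": 0, "y": 0.003, "z": 0.04, "rx": 0, "ry": 0, "rz": 0, "claw": 0.6},
    {"x": 0, "y": 0.003, "z": 0.08, "rx": 0, "ry": 0, "rz": 0, "claw": 0.6},
    {"x": 0, "y": 0.003, "z": 0.105, "rx": 0, "ry": 0, "rz": 0, "claw": 0.6},
    {"x": 0, "y": 0.003, "z": 0.112, "rx": 0, "ry": 0, "rz": 0, "claw": 0.6},
    {"x": 0, "y": 0.003, "z": 0.112, "rx": 0, "ry": 0, "rz": 0, "claw": -1},
    {"x": 0, "y": 0.003, "z": 0.112, "rx": 0, "ry": 0, "rz": 0, "claw": -1},
    {"x": 0, "y": 0.003, "z": 0.112, "rx": 0, "ry": 0, "rz": 0, "claw": -1},
    {"x": 0, "y": 0.003, "z": 0.112, "rx": 0, "ry": 0, "rz": 0, "claw": -1},
    {"x": 0, "y": 0.003, "z": 0.112, "rx": 0, "ry": 0, "rz": 0, "claw": -1},
    {"x": 0, "y": 0.003, "z": 0.112, "rx": 0, "ry": 0, "rz": 0, "claw": -1},
  ],
  squeeze=35,
)

```text
time: 7.28
tool_pos: [0.579, 0.0725, 0.0634]
tool_rot: [3.14, 0.0, 1.799]
contact_force: [-6.0, -2.2, 3.8]
opening: 0.0381
grip_force: 4.5
```

Call:
step_arm(
  steps=[
    {"x": 0, "y": 0, "z": 0, "rx": 0, "ry": 0, "rz": 0, "claw": -1},
    {"x": 0, "y": 0, "z": 0, "rx": 0, "ry": 0, "rz": 0, "claw": -1},
    {"x": 0, "y": 0, "z": 0, "rx": 0, "ry": 0, "rz": 0, "claw": -1},
    {"x": 0, "y": 0, "z": 0, "rx": 0, "ry": 0, "rz": 0.12, "claw": -1},
    {"x": 0, "y": 0, "z": 0, "rx": 0, "ry": 0, "rz": 0.24, "claw": -1},
    {"x": 0, "y": 0, "z": 0, "rx": 0, "ry": 0, "rz": 0.36, "claw": -1},
    {"x": 0, "y": 0, "z": 0, "rx": 0, "ry": 0, "rz": 0.48, "claw": -1},
    {"x": 0, "y": 0, "z": 0, "rx": 0, "ry": 0, "rz": 0.6, "claw": -1},
    {"x": 0, "y": 0, "z": 0, "rx": 0, "ry": 0, "rz": 0.72, "claw": -1},
    {"x": 0, "y": 0, "z": 0, "rx": 0, "ry": 0, "rz": 0.72, "claw": -1},
  ],
  squeeze=35,
)

```text
time: 8.12
tool_pos: [0.5786, 0.0724, 0.0633]
tool_rot: [3.141, -0.0, 1.229]
contact_force: [-2.6, -0.6, 6.8]
opening: 0.0375
grip_force: 35.0
```

Call:
step_arm(
  steps=[
    {"x": 0, "y": 0, "z": 0, "rx": 0, "ry": 0, "rz": 0.12, "claw": -1},
    {"x": 0, "y": 0, "z": 0, "rx": 0, "ry": 0, "rz": 0.24, "claw": -1},
    {"x": 0, "y": 0, "z": 0, "rx": 0, "ry": 0, "rz": 0.36, "claw": -1},
    {"x": 0, "y": 0, "z": 0, "rx": 0, "ry": 0, "rz": 0.48, "claw": -1},
    {"x": 0, "y": 0, "z": 0, "rx": 0, "ry": 0, "rz": 0.6, "claw": -1},
    {"x": 0, "y": 0, "z": 0, "rx": 0, "ry": 0, "rz": 0.72, "claw": -1},
    {"x": 0, "y": 0, "z": 0, "rx": 0, "ry": 0, "rz": 0.72, "claw": -1},
    {"x": 0, "y": 0, "z": 0, "rx": 0, "ry": 0, "rz": 0.72, "claw": -1},
  ],
)

```text
time: 8.78
tool_pos: [0.5785, 0.0725, 0.0633]
tool_rot: [3.142, -0.0, 0.668]
contact_force: [-3.4, 0.3, 7.0]
opening: 0.0377
grip_force: 35.0
```

Call:
step_arm(
  steps=[
    {"x": 0, "y": 0, "z": 0, "rx": 0, "ry": 0, "rz": 0, "claw": 0.6},
    {"x": 0, "y": 0, "z": 0, "rx": 0, "ry": 0, "rz": 0, "claw": 0.6},
    {"x": 0, "y": 0, "z": 0, "rx": 0, "ry": 0, "rz": 0, "claw": 0.6},
    {"x": 0, "y": 0, "z": -0.05, "rx": 0, "ry": 0, "rz": 0, "claw": 0.6},
    {"x": 0, "y": 0, "z": -0.1, "rx": 0, "ry": 0, "rz": 0, "claw": 0.6},
    {"x": 0, "y": 0, "z": -0.15, "rx": 0, "ry": 0, "rz": 0, "claw": -1},
    {"x": 0, "y": 0, "z": -0.15, "rx": 0, "ry": 0, "rz": 0, "claw": -1},
    {"x": 0, "y": 0, "z": -0.15, "rx": 0, "ry": 0, "rz": 0, "claw": -1},
  ],
)

```text
time: 9.45
tool_pos: [0.58, 0.0725, 0.1773]
tool_rot: [3.138, -0.004, 0.668]
contact_force: [-0.0, -0.6, -0.7]
opening: 0.0553
grip_force: 0.0
```

```bash
python3 - <<'E'
from h import *
print(robot.observe()['qpos'])
im,d=read_camera('scene');np.save('d_s2.npy',d)
cv2.imwrite('pics/h5.png',cv2.resize(im[210:330,340:440],(500,600),interpolation=cv2.INTER_CUBIC))
# level pad heights along the axis
u=np.array([np.cos(np.radians(103.1)),np.sin(np.radians(103.1))]);w=np.array([u[1],-u[0]]);N=np.array([.6085,-.0557])
p=camera_params('scene');R=np.array(p['R']);t=np.array(p['t'])
v,uu=np.mgrid[:480,:640];C=np.stack([(uu-p['cx'])/p['fx']*d,(v-p['cy'])/p['fy']*d,d],-1);W=(C-t)@R;W[d==0]=9
a=(W[...,:2]-N)@u;b=(W[...,:2]-N)@w
for n,k in(('plate',(abs(a)<.085)&(abs(b)<.03)&(abs(b)>.018)&(W[...,2]>.03)&(W[...,2]<.049)),('level',(abs(a)<.07)&(abs(b)<.012)&(W[...,2]>.065)&(W[...,2]<.095))):
    Q=np.c_[a[k],b[k],np.ones(k.sum())];z=W[...,2][k]
    for _ in range(6):
        c=np.linalg.lstsq(Q,z,rcond=None)[0];r=abs(z-Q@c);g=r<max(.0012,2*np.median(r));Q,z=Q[g],z[g]
    print(n,len(z),c,np.std(z-Q@c),Q[:,0].min(),Q[:,0].max(),Q[:,1].min(),Q[:,1].max())
# press pose: tool yaw 103.1, tilted about level x axis so body leans to -y
n=np.r_[w,0]
for deg in(20,25):
  pre=Ro.from_rotvec(np.radians(deg)*n)
  print(deg,(pre*Ro.from_euler('xyz',[np.pi,0,np.radians(103.1)])).apply([0,0,1]))
E
```

```text
[-0.0067  0.4883  1.4346  0.0001  1.2132  0.8957]
plate 245 [-0.004   0.0008  0.0421] 0.0006603968320958905 -0.08455217321506435 0.08431014322812785 -0.029925296457444548 0.029991070416948193
level 165 [-0.0468  0.0392  0.0784] 0.0006293749324154075 -0.0680526475330483 0.0636512075941014 -0.010599223188079198 0.011690908421180882
20 [-0.0775  0.3331 -0.9397]
25 [-0.0958  0.4116 -0.9063]
```

View pics/h5.png

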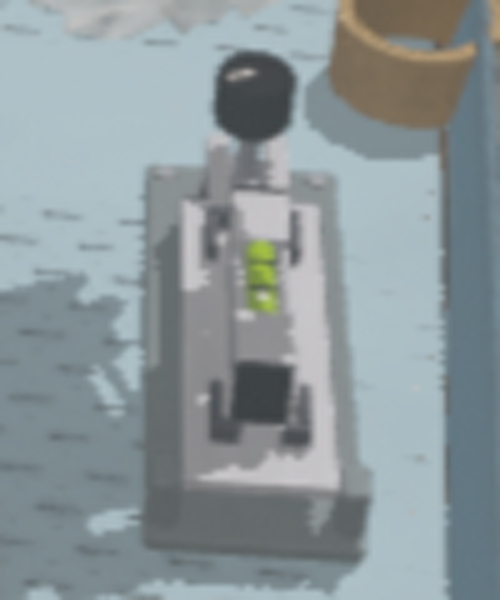

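The plate slope is now about 0 and the level lies between all four stops, its pin end still lifted (bubble at about row 298 in the crop). Next I'll move to the press pose, leaning so the top camera can see the bubble.

```bash
cat >> h.py <<'E'
u=np.array([np.cos(np.radians(103.1)),np.sin(np.radians(103.1)),0]);w=np.array([u[1],-u[0],0]);N=np.array([.6085,-.0557,0])
E
python3 - <<'E'
from h import *
pre=Ro.from_rotvec(np.radians(25)*w)
Z=np.array([0,0,1])
a=go([.595,.01,.18],70)
b=go(N-.040*u+.12*Z,103.1,pre,frm=a)
E
```

```text
t 9.5 xyz [-0.0346  0.0789 -0.0064] rot [ 0.0011 -0.0009 -0.7046]
t 9.5 xyz [-0.1208  0.076   0.08  ] rot [ 0.1604  0.5399 -0.7237]
```

Call:
step_arm(
  steps=[
    {"x": -0.035, "y": 0.079, "z": -0.01, "rx": 0, "ry": 0, "rz": -0.705, "claw": -1},
    {"x": -0.035, "y": 0.079, "z": -0.01, "rx": 0, "ry": 0, "rz": -0.705, "claw": -1},
    {"x": -0.035, "y": 0.079, "z": -0.01, "rx": 0, "ry": 0, "rz": -0.705, "claw": -1},
    {"x": -0.035, "y": 0.079, "z": -0.01, "rx": 0, "ry": 0, "rz": -0.705, "claw": -1},
    {"x": -0.035, "y": 0.079, "z": -0.01, "rx": 0, "ry": 0, "rz": -0.705, "claw": -1},
    {"x": -0.035, "y": 0.079, "z": -0.01, "rx": 0, "ry": 0, "rz": -0.705, "claw": -1},
    {"x": -0.035, "y": 0.079, "z": -0.01, "rx": 0, "ry": 0, "rz": -0.705, "claw": -1},
  ],
)

```text
time: 10.08
tool_pos: [0.594, 0.0098, 0.1807]
tool_rot: [-3.139, 0.001, 1.22]
contact_force: [0.2, 0.7, -0.0]
opening: 0.005
grip_force: 0.0
```

```bash
python3 - <<'E'
from h import *
go(N-.040*u+[0,0,.12],103.1,Ro.from_rotvec(np.radians(25)*w))
E
```

```text
t 10.0833 xyz [-0.1199  0.0777  0.0808] rot [ 0.1571  0.5395 -0.7271]
```

Call:
step_arm(
  steps=[
    {"x": -0.12, "y": 0.078, "z": 0.081, "rx": 0.157, "ry": 0.54, "rz": -0.727, "claw": -1},
    {"x": -0.12, "y": 0.078, "z": 0.081, "rx": 0.157, "ry": 0.54, "rz": -0.727, "claw": -1},
    {"x": -0.12, "y": 0.078, "z": 0.081, "rx": 0.157, "ry": 0.54, "rz": -0.727, "claw": -1},
    {"x": -0.12, "y": 0.078, "z": 0.081, "rx": 0.157, "ry": 0.54, "rz": -0.727, "claw": -1},
    {"x": -0.12, "y": 0.078, "z": 0.081, "rx": 0.157, "ry": 0.54, "rz": -0.727, "claw": -1},
    {"x": -0.12, "y": 0.078, "z": 0.081, "rx": 0.157, "ry": 0.54, "rz": -0.727, "claw": -1},
    {"x": -0.12, "y": 0.078, "z": 0.081, "rx": 0.157, "ry": 0.54, "rz": -0.727, "claw": -1},
    {"x": -0.12, "y": 0.078, "z": 0.081, "rx": 0.157, "ry": 0.54, "rz": -0.727, "claw": -1},
    {"x": -0.12, "y": 0.078, "z": 0.081, "rx": 0.157, "ry": 0.54, "rz": -0.727, "claw": -1},
    {"x": -0.12, "y": 0.078, "z": 0.081, "rx": 0.157, "ry": 0.54, "rz": -0.727, "claw": -1},
    {"x": -0.12, "y": 0.078, "z": 0.081, "rx": 0.157, "ry": 0.54, "rz": -0.727, "claw": -1},
    {"x": -0.12, "y": 0.078, "z": 0.081, "rx": 0.157, "ry": 0.54, "rz": -0.727, "claw": -1},
  ],
)

```text
time: 11.08
tool_pos: [0.619, -0.0941, 0.1222]
tool_rot: [3.138, -0.435, 1.804]
contact_force: [-0.1, 0.5, -0.2]
opening: 0.0001
grip_force: 0.0
```

```bash
python3 - <<'E'
from h import *
s=robot.observe();print(s['tool_pos'],N-.04*u,s['contact_force'],s['qpos'])
pre=Ro.from_rotvec(np.radians(25)*w)
go(N-.040*u+[0,0,.09],103.1,pre);go(N-.040*u+[0,0,.08],103.1,pre)
im,d=read_camera('top');im2,_=read_camera('scene')
a=cv2.resize(im[160:240,270:370],(480,384),interpolation=cv2.INTER_CUBIC)
b=cv2.resize(im2[210:330,340:440],(320,384),interpolation=cv2.INTER_CUBIC)
cv2.imwrite('pics/h6.png',np.hstack([a,b]))
E
```

```text
[ 0.619  -0.0941  0.1222] [ 0.6176 -0.0947  0.    ] [-0.0863  0.5047 -0.2086] [-0.445   0.7522  1.1922  0.3382  1.483  -0.7558]
t 11.0833 xyz [-0.0184 -0.0021  0.0388] rot [0.0025 0.0018 0.0047]
t 11.0833 xyz [-0.024  -0.0022  0.0509] rot [0.0025 0.0018 0.0047]
```

View pics/h6.png

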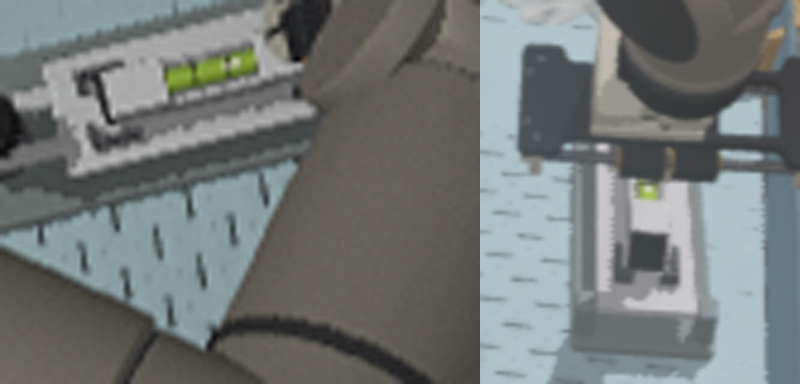

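The top half shows the vial clear at crop (210,70), with the bubble (white spot at about 235,62) toward the pin end as expected. Now I'll press down gradually.

Call:
step_arm(
  steps=[
    {"x": -0.01, "y": -0.002, "z": 0.021, "rx": 0.002, "ry": 0.002, "rz": 0.004, "claw": -1},
    {"x": -0.0205, "y": -0.002, "z": 0.0435, "rx": 0.002, "ry": 0.002, "rz": 0.004, "claw": -1},
    {"x": -0.0215, "y": -0.002, "z": 0.046, "rx": 0.002, "ry": 0.002, "rz": 0.004, "claw": -1},
    {"x": -0.0225, "y": -0.002, "z": 0.048, "rx": 0.002, "ry": 0.002, "rz": 0.004, "claw": -1},
    {"x": -0.0235, "y": -0.002, "z": 0.05, "rx": 0.002, "ry": 0.002, "rz": 0.004, "claw": -1},
    {"x": -0.024, "y": -0.002, "z": 0.051, "rx": 0.002, "ry": 0.002, "rz": 0.004, "claw": -1},
    {"x": -0.024, "y": -0.002, "z": 0.051, "rx": 0.002, "ry": 0.002, "rz": 0.004, "claw": -1},
    {"x": -0.024, "y": -0.002, "z": 0.051, "rx": 0.002, "ry": 0.002, "rz": 0.004, "claw": -1},
  ],
)

```text
time: 11.85
tool_pos: [0.6179, -0.0952, 0.0803]
tool_rot: [3.14, -0.437, 1.8]
contact_force: [-1.3, 0.4, 2.1]
opening: 0.0004
grip_force: 1.2
```

Call:
step_arm(
  steps=[
    {"x": -0.0006, "y": 0, "z": 0.0012, "rx": 0, "ry": 0, "rz": 0, "claw": -1},
    {"x": -0.0011, "y": 0, "z": 0.0024, "rx": 0, "ry": 0, "rz": 0, "claw": -1},
    {"x": -0.0017, "y": 0, "z": 0.0036, "rx": 0, "ry": 0, "rz": 0, "claw": -1},
    {"x": -0.0017, "y": 0, "z": 0.0036, "rx": 0, "ry": 0, "rz": 0, "claw": -1},
    {"x": -0.0017, "y": 0, "z": 0.0036, "rx": 0, "ry": 0, "rz": 0, "claw": -1},
  ],
)

```text
time: 12.27
tool_pos: [0.6179, -0.095, 0.0792]
tool_rot: [3.139, -0.438, 1.801]
contact_force: [-4.2, 1.7, 15.7]
opening: 0.0003
grip_force: 7.4
```

Call:
step_arm(
  steps=[
    {"x": 0.0003, "y": 0, "z": -0.0006, "rx": 0, "ry": 0, "rz": 0, "claw": -1},
    {"x": 0.0003, "y": 0, "z": -0.0006, "rx": 0, "ry": 0, "rz": 0, "claw": -1},
    {"x": 0.0003, "y": 0, "z": -0.0006, "rx": 0, "ry": 0, "rz": 0, "claw": -1},
    {"x": 0.0003, "y": 0, "z": -0.0006, "rx": 0, "ry": 0, "rz": 0, "claw": -1},
    {"x": 0.0003, "y": 0, "z": -0.0006, "rx": 0, "ry": 0, "rz": 0, "claw": -1},
    {"x": 0.0003, "y": 0, "z": -0.0006, "rx": 0, "ry": 0, "rz": 0, "claw": -1},
    {"x": 0.0003, "y": 0, "z": -0.0006, "rx": 0, "ry": 0, "rz": 0, "claw": -1},
    {"x": 0.0003, "y": 0, "z": -0.0006, "rx": 0, "ry": 0, "rz": 0, "claw": -1},
    {"x": 0.0003, "y": 0, "z": -0.0006, "rx": 0, "ry": 0, "rz": 0, "claw": -1},
    {"x": 0.0003, "y": 0, "z": -0.0006, "rx": 0, "ry": 0, "rz": 0, "claw": -1},
    {"x": 0.0003, "y": 0, "z": -0.0006, "rx": 0, "ry": 0, "rz": 0, "claw": -1},
    {"x": 0.0003, "y": 0, "z": -0.0006, "rx": 0, "ry": 0, "rz": 0, "claw": -1},
  ],
)

```text
time: 13.27
tool_pos: [0.6178, -0.0951, 0.0793]
tool_rot: [3.14, -0.438, 1.801]
contact_force: [-3.7, 2.2, 12.7]
opening: 0.0005
grip_force: 6.4
```

Call:
step_arm(
  steps=[
    {"x": 0, "y": 0, "z": 0, "rx": 0, "ry": 0, "rz": 0, "claw": -1},
    {"x": 0, "y": 0, "z": 0, "rx": 0, "ry": 0, "rz": 0, "claw": -1},
    {"x": 0, "y": 0, "z": 0, "rx": 0, "ry": 0, "rz": 0, "claw": -1},
    {"x": 0, "y": 0, "z": 0, "rx": 0, "ry": 0, "rz": 0, "claw": -1},
    {"x": 0, "y": 0, "z": 0, "rx": 0, "ry": 0, "rz": 0, "claw": -1},
    {"x": 0, "y": 0, "z": 0, "rx": 0, "ry": 0, "rz": 0, "claw": -1},
  ],
)

```text
time: 13.77
tool_pos: [0.6178, -0.0951, 0.0793]
tool_rot: [3.14, -0.438, 1.801]
contact_force: [-3.6, 0.6, 12.9]
opening: 0.0005
grip_force: 6.4
```

```bash
python3 - <<'E'
from h import *
print(robot.observe()['contact_force'])
im=np.mean([read_camera('top')[0].astype(float) for _ in range(4)],0).astype(np.uint8)
cv2.imwrite('top_press.png',im)
cv2.imwrite('pics/h7.png',cv2.resize(im[160:200,285:335],(800,600) if 0 else (750,600),interpolation=cv2.INTER_CUBIC))
E
```

```text
[-3.6201  0.5627 12.9153]
```

View pics/h7.png

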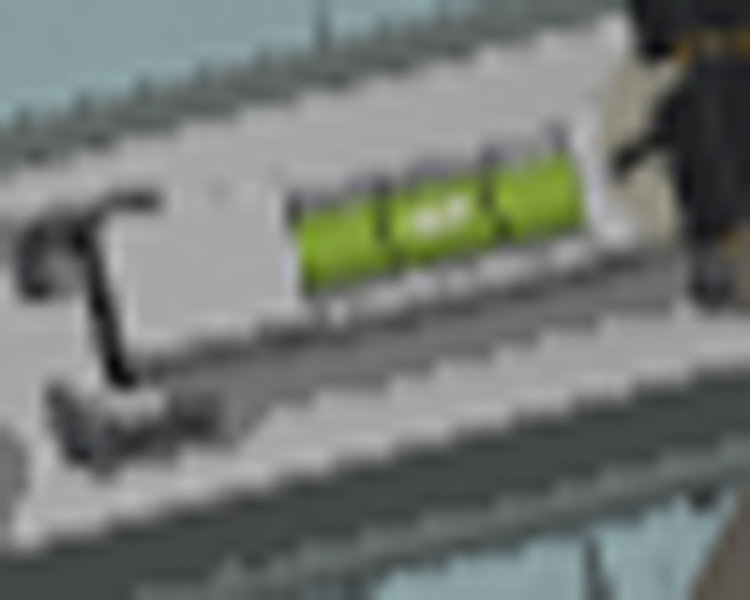

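The bubble (441,215) sits midway between the lines at 388 and 488, under 1 mm off. The push is 12.9 N and steady, so I'm handing in.

```bash
python3 -c "
from cell import robot
print(robot.observe()['contact_force']);print(robot.hand_in())"
```

```text
[-4.02749887  2.05667167 12.63928041]
the job is handed in; nothing more can be done
None
```

The job is handed in: the level lies between the four stops, the knob is turned 1.13 rad clockwise, the bubble is within about 1 mm of centre, and the arm is holding the level flush with about 13 N; nothing else was moved on purpose, though I took no last picture of the whole table.

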